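# Switch on and zero the kitchen scale under its bowl

## Task

Get the kitchen scale ready for weighing into the bowl on it: with the fingertips, lightly press the green key right in to switch the scale on and let it come back up, then do the same with the blue key to zero it. Leave the orange key alone and don't lift, shift or knock the bowl or anything else standing about.

Things in the scene. Friction and masses are not known exactly. Their poses are not given: they have to be found in the camera images.
- scale: White kitchen scale, 260 (its x) x 200 (its y) mm, body 24 mm high; fixed on the worktop. Origin under its centre, x points from the key row to the back, z up. Keys at x = -98 mm, y = -60, 0 and 60 mm. A wall cabinet hangs 460 mm above the worktop over the back of the scale, its front about 0.56 m ahead of the robot base: keep the arm clear of it.
- green_top (a point): Green round spring key, 32 mm across, one of three that stand in a row 60 mm apart along the front of the scale; the point is the middle of its flat top, 34 mm above the worktop when up. The order of the colours along the row varies.
- green_key (a joint): How far the green key is pushed down, m: 0 up, 0.005 at its stop; it counts as pressed beyond 0.003. It starts to give at about 2 N, needs about 5 N at the stop, and springs back up when let go.
- blue_top (a point): Blue round spring key, 32 mm across, one of three that stand in a row 60 mm apart along the front of the scale; the point is the middle of its flat top, 34 mm above the worktop when up. The order of the colours along the row varies.
- blue_key (a joint): How far the blue key is pushed down, m: 0 up, 0.005 at its stop; it counts as pressed beyond 0.003. It starts to give at about 2 N, needs about 5 N at the stop, and springs back up when let go.
- orange_top (a point): Orange round spring key, 32 mm across, one of three that stand in a row 60 mm apart along the front of the scale; the point is the middle of its flat top, 34 mm above the worktop when up. The order of the colours along the row varies.
- orange_key (a joint): How far the orange key is pushed down, m: 0 up, 0.005 at its stop; it counts as pressed beyond 0.003. It starts to give at about 2 N, needs about 5 N at the stop, and springs back up when let go.
- bowl: Loose off-white bowl, 120 mm across, 51 mm high, standing on the scale's pan (rim about 83 mm above the worktop, at least 60 mm behind the key centres). Origin at the middle of its underside.
- spice_jar: Loose spice jar with yellow cap, 42 mm across, 106 mm high, upright beside the scale (left or right). Origin under its centre.
- tumbler: Loose clear drinking glass, 77 mm across, 89 mm high, upright beside the scale on the other side. Origin under its centre.
- mug: Loose off-white mug with a handle, 92 x 127 x 95 mm, upright on the left. Origin under its centre.
- tea_box: Loose green carton, 63 x 131 x 68 mm, on the right. Origin under its centre.
- wooden_spoon: Loose wooden spoon, 295 mm long, lying front left. Origin under its middle.
- teaspoon: Loose spoon with a red handle, 190 mm long, lying front right. Origin under its middle.
- pan (a point): Middle of the top of the steel pan, 45 mm behind the scale's centre, 32 mm above the worktop. The bowl stands within 20 mm of it.
There are look-alikes about, which are no part of the job. What is meant by the bowl is not pink or yellow, and is the larger of those in its own colour.

How it is judged:
By the outcome, as a careful person would: the job done as asked, in the order asked, and still so for the second after the job is handed in, with the robot touching nothing.
It also fails if it takes over 34 s, if anything falls off the work surface, if the arm or the gripper's body presses on something with over 40 N, if the wrist force passes 120 N, or if a joint passes its speed limit or range.

## Robot

A 7-joint arm with a two-finger parallel gripper is mounted at the origin on a cart in front of the work surface, level with it; the furniture and walls round the work are solid. World frame = base frame: x ahead of the robot, y to its left, z up, the work surface at z = 0. Lengths are in mm, angles in rad, forces in N, time in s.
With the tool pointing down it reaches from about 350 to 900 mm from the base axis. Payload 8.1 kg.
Tool frame: the origin (TCP) lies midway between the tips of the shut fingers; the grasp point (between the pads) lies 19 mm behind it; z points along the fingers, y is the line along which they close (so a half turn about z gives the same grasp; the last joint's range is limited). The gripper opens to 85 mm and grips with 20 to 120 N. Pads are 22 mm wide; open, the fingers measure 114 mm over their backs; the gripper's body (76 mm by 85 mm) begins 54 mm behind the grasp point. The pads swing forward as they close: fully open they stand 13 mm farther back than shut.
Start: joints at [-1.348, 0.434, 0.025, 1.573, -0.012, 1.134, -0.075], TCP at [200.069, 592.126, 231.323] pointing down, gripper open.
Joint ranges: [-2.62, 2.62], [-0.44, 2.09], [-1.27, 1.32], [0.08, 2.57], [-1.32, 4.46], [0.12, 2], [-2.74, 2.74]. Speed limits (rad/s): [2.22, 2.22, 3.01, 3.01, 3.14, 3.14, 3.14].

## Interface

Orientations are given as a unit quaternion [w, x, y, z].
In Python, from rig import arm, viewer gives the robot as it stands.
- The arm moves only by the tool carry_out, never from a script. Its argument "plan" is a list of rows, each a list of 3 entries, a list of its own where there are three numbers: the opening, from 0 (shut) to 1 (fully open), then the shift along the world's x, y, z in m, then the turn, a rotation vector about the world's x, y, z in rad. A call has 1 to 10 rows; each row is the pose to reach, as a shift and turn from the pose commanded when the call began; what a row does not reach only later rows make up. A row lasts 1/8 s, in which the tool goes at most 62.5 mm and 10.7 degrees, less where a joint would pass 70% of its speed; a pose out of reach is approached as far as the arm can. A call with a gripper value outside its range is refused whole. The fingers move at their own pace and stop on an object; "grip_force" is the grip in N (left out, the last holds). Time passes only in rows, so rows that repeat a pose let the fingers close. It gives the time, the measured TCP pose, the force, the opening and the grip force at its end, in the units of the state.
- arm.get_state(): the state, without advancing time (a new reading comes with each control period).
- viewer.snapshot(name): name is "scene" or "top" or "wrist"; returns a dict with "color" (420x560x3 uint8, red, green, blue), "K" (3x3 intrinsics, pixels), "k1" (the pictures are not rectified: a ray, as slopes to the right and down, at radius r is drawn at 1 + k1 r^2 times it, then the intrinsics apply), "cam_to_world" (4x4, takes a point from camera to world coordinates); the wrist camera has in their place "hand_eye" (4x4, takes a point from camera to tool coordinates, whose origin is the TCP and whose axes are the flange's). Camera axes: x right, y up, looking along -z (the intrinsics and any distortion apply to the point x, -y, -z); pixel columns grow to the right and rows downward; lengths in mm; the calibration is good to about 2 mm. A picture is of the moment at which its call begins: read the wrist's pose just before it. There is no depth.
- arm.finish_job(): hands the job in; it is judged then, once.
The state is a dict: "clock": time; "joints": joint angles; "qvel": joint speeds; "tau": joint torques, N m; "ee_pos": TCP position; "tcp_rot": TCP orientation; "force": force on the tool from outside, world axes, zero at the start; "torque": the same for the moment, N m; "width": finger opening in mm; "grasp_force": force on a finger pad.
Only numpy, scipy, OpenCV 4.12 (cv2) and the standard library are available. Lean on these libraries where they do the work, as an engineer would, in place of code of your own. Each camera call takes 0.05 s, during which the arm holds its last target. There are 200 camera calls.

## Working session

There is one attempt and no reset: what is moved stays moved. The work goes in short steps, Python scripts to look and compute and a tool call to move; the robot and the scene stay as the last step left them, time stands still between calls to the robot, and variables do not carry over. Pictures are saved under pics/ and viewed, at most 10 in all, crops included, and the job is handed in when it is done.

Besides the shell and the picture viewer there is one more tool, called after "Request:" by a JSON object that holds its "name" and its "arguments", one argument or row to a line. carry_out: Moves the arm, as the interface text tells. Its arguments: {"type":"object","properties":{"plan":{"type":"array"},"grip_force":{"type":"number"}},"required":["plan"]}

```bash
mkdir -p pics; cat > h.py <<'E'
import numpy as np, cv2
from rig import arm, viewer
def ray(s,uv,T=None):
    T=s["cam_to_world"] if T is None else T
    T=np.array(T);K=np.array(s["K"]);k=float(s["k1"])
    d=np.array([(uv[0]-K[0,2])/K[0,0],(uv[1]-K[1,2])/K[1,1]]);u=d.copy()
    for _ in range(30): u=d/(1+k*(u@u))
    return T[:3,3],T[:3,:3]@np.array([u[0],-u[1],-1])
def plane(s,uv,z,T=None):
    o,d=ray(s,uv,T);return o+d*(z-o[2])/d[2]
def save(s,n): cv2.imwrite(f"pics/{n}.png",s["color"][:,:,::-1])
def blobs(s,amin=60):
    h=cv2.cvtColor(np.array(s["color"]),cv2.COLOR_RGB2HSV);out=[]
    for n,a,b in(("green",45,85),("blue",95,125),("orange",8,22)):
        m=cv2.inRange(h,(a,110,60),(b,255,255))
        c,l,st,ce=cv2.connectedComponentsWithStats(m)[0:4]
        for i in range(1,c):
            if st[i,4]>amin: out.append((n,st[i].tolist(),ce[i]))
    return out
E
python3 - <<'E'
from h import *
for n in("scene","top"):
    s=viewer.snapshot(n);save(s,n+"0")
    for b in blobs(s): print(n,b[0],b[1],b[2].round(1),plane(s,b[2],34).round(1))
print(arm.get_state())
E
```

```text
scene green [478, 167, 28, 30, 369] [491.  183.9] [ 958.4 -431.8   34. ]
scene green [283, 221, 21, 11, 67] [293.  225.9] [485.4  -0.9  34. ]
scene green [263, 224, 10, 8, 66] [267.8 227.7] [440.9  56.1  34. ]
scene blue [282, 232, 10, 9, 76] [286.5 235.9] [445.3  -3.9  34. ]
scene orange [211, 53, 20, 41, 492] [220.2  74.2] [958.9 618.2  34. ]
scene orange [222, 89, 46, 73, 2015] [244.5 125.2] [766.9 368.2  34. ]
scene orange [413, 154, 11, 12, 88] [418.4 160.2] [ 933.4 -201.8   34. ]
scene orange [455, 175, 16, 14, 128] [462.3 182.1] [ 916.8 -353.8   34. ]
scene orange [468, 186, 30, 29, 491] [479.8 201.9] [ 866.8 -425.1   34. ]
scene orange [152, 205, 41, 22, 74] [172.1 215.2] [328.1 315.   34. ]
scene orange [369, 204, 15, 14, 119] [376.1 211.7] [ 662.6 -178.8   34. ]
scene orange [300, 239, 12, 11, 91] [305.2 243.9] [450.  -62.3  34. ]
top green [284, 205, 20, 7, 85] [293.3 208.1] [493.    3.1  34. ]
top green [270, 219, 10, 10, 81] [274.6 223.6] [446.6  60.3  34. ]
top blue [290, 217, 10, 11, 87] [294.4 221.9] [4.513e+02 4.000e-01 3.400e+01]
top orange [350, 157, 16, 15, 121] [
[... 171 characters left out ...]
]
{'clock': 0.1, 'joints': array([-1.34760068,  0.43513178,  0.02494766,  1.57398862, -0.01160629,
        1.13400113, -0.07511001]), 'qvel': array([ 0.0003048 , -0.00066371,  0.00045848, -0.00163047,  0.00057283,
        0.00043744, -0.00016549]), 'tau': array([ 2.69184253e-03, -6.71751809e+01,  1.02813195e+00, -3.16899347e+01,
        1.58619066e-02,  7.35764770e-03, -3.43411136e-05]), 'ee_pos': array([199.92956331, 591.69015509, 230.62428079]), 'tcp_rot': array([-5.79316311e-05,  1.62207107e-01,  9.86756492e-01, -6.89583242e-04]), 'force': array([ 0.07103083, -0.49675434,  0.62883132]), 'torque': array([-0.06873672, -0.0271776 , -0.02066425]), 'grasp_force': 0.0, 'width': 85.187794504543}
```

```bash
sleep 1; ls pics
```

```text
scene0.png
top0.png
```

View pics/scene0.png

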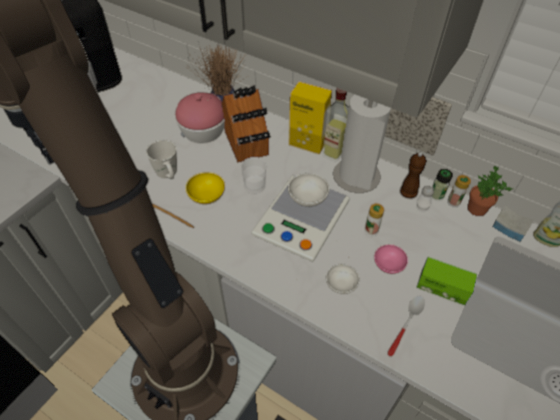

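View pics/top0.png

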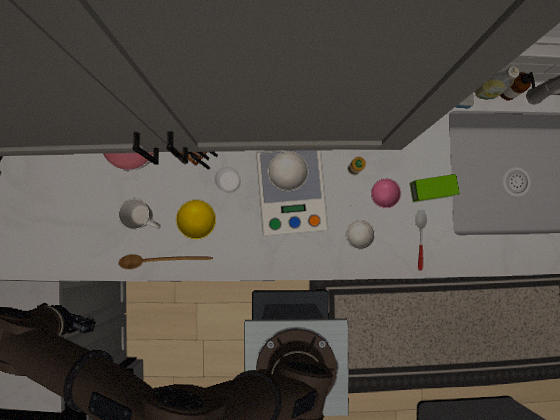

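The keys run green, blue, orange from left to right. They lie near (444, 58), (448, -2) and (453, -61). The bowl is behind them at about top pixel (288, 170). I'll move above green and blue, shut the fingers and take a wrist picture.

Request:
{"name": "carry_out", "arguments": {
  "plan": [
    [0,[0.02,-0.05,0],[0,0,0.03]],
    [0,[0.045,-0.11,0],[0,0,0.07]],
    [0,[0.07,-0.17,0],[0,0,0.11]],
    [0,[0.095,-0.23,0],[0,0,0.15]],
    [0,[0.12,-0.29,0],[0,0,0.19]],
    [0,[0.145,-0.35,0],[0,0,0.23]],
    [0,[0.17,-0.41,0],[0,0,0.27]],
    [0,[0.195,-0.47,0],[0,0,0.3]],
    [0,[0.215,-0.52,-0.01],[0,0,0.326]],
    [0,[0.23,-0.55,-0.03],[0,0,0.326]]
  ],
  "grip_force": 20
}}

```text
clock: 1.35
ee_pos: [431.1, 39.5, 201.7]
tcp_rot: [0.001, 0.001, 1.0, 0.0]
force: [0.2, 1.1, -0.3]
width: 0.0
grasp_force: 0.0
```

```bash
python3 - <<'E'
from h import *
from scipy.spatial.transform import Rotation as R
viewer.snapshot("top")
viewer.snapshot("top")
st=arm.get_state();s=viewer.snapshot("wrist");save(s,"w0")
q=st["tcp_rot"];T=np.eye(4);T[:3,:3]=R.from_quat([q[1],q[2],q[3],q[0]]).as_matrix();T[:3,3]=st["ee_pos"]
T=T@np.array(s["hand_eye"])
print(st["ee_pos"],q,st["force"],st["joints"].round(2))
for b in blobs(s,150): print(b[0],b[1],b[2].round(1),plane(s,b[2],34,T).round(1))
E
```

```text
[430.22018289  37.35975405 199.83421346] [-8.51224970e-04  3.37058076e-03  9.99993322e-01 -1.12722040e-03] [-0.21808618 -0.18961483 -0.56960594] [-0.52  0.15  0.35  2.08 -0.06  0.92  1.43]
green [295, 198, 29, 30, 688] [309.  212.7] [444.1  58.9  34. ]
blue [235, 202, 30, 31, 736] [249.6 217.3] [448.4  -0.   34. ]
orange [514, 102, 46, 8, 303] [539.  105.2] [344.5 266.   34. ]
orange [491, 205, 22, 73, 312] [497.6 242.7] [476.9 251.   34. ]
orange [175, 207, 32, 31, 778] [190.8 221.8] [452.7 -58.8  34. ]
orange [503, 352, 51, 39, 380] [521.1 369.8] [632.4 304.9  34. ]
```

```bash
sleep 1
```

```text
(no output)
```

View pics/w0.png

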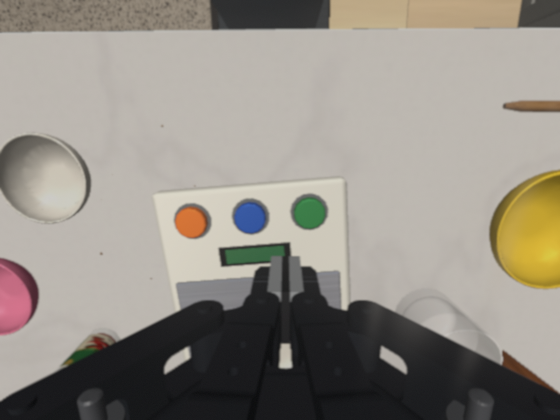

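The wrist view shows green at pixel (309, 213), blue at (250, 217) and orange at (191, 222). That puts green at (444, 59) and blue at (448, 0), which agrees with the first measurement. Next I'll go above green.

Request:
{"name": "carry_out", "arguments": {
  "plan": [
    [0,[0.006,0.01,-0.04],[0,0,0]],
    [0,[0.012,0.02,-0.09],[0,0,0]],
    [0,[0.012,0.02,-0.13],[0,0,0]],
    [0,[0.012,0.02,-0.14],[0,0,0]],
    [0,[0.012,0.02,-0.14],[0,0,0]],
    [0,[0.012,0.02,-0.14],[0,0,0]],
    [0,[0.012,0.02,-0.14],[0,0,0]]
  ]
}}

```text
clock: 2.38
ee_pos: [442.9, 62.4, 62.5]
tcp_rot: [0.001, -0.0, 1.0, 0.0]
force: [0.5, -0.3, 0.5]
width: 0.3
grasp_force: 0.0
```

Request:
{"name": "carry_out", "arguments": {
  "plan": [
    [0,[0.0,-0.003,-0.01],[0,0,0]],
    [0,[0.0,-0.003,-0.02],[0,0,0]],
    [0,[0.0,-0.003,-0.023],[0,0,0]],
    [0,[0.0,-0.003,-0.026],[0,0,0]],
    [0,[0.0,-0.003,-0.028],[0,0,0]],
    [0,[0.0,-0.003,-0.03],[0,0,0]],
    [0,[0.0,-0.003,-0.03],[0,0,0]]
  ]
}}

```text
clock: 3.25
ee_pos: [442.0, 59.1, 31.3]
tcp_rot: [-0.0, -0.0, 1.0, 0.0]
force: [-2.0, -0.7, 3.5]
width: -0.1
grasp_force: 1.6
```

Request:
{"name": "carry_out", "arguments": {
  "plan": [
    [0,[0.0,0,-0.001],[0,0,0]],
    [0,[0.0,0,-0.002],[0,0,0]],
    [0,[0,0,-0.003],[0,0,0]],
    [0,[0,0,-0.003],[0,0,0]]
  ]
}}

```text
clock: 3.75
ee_pos: [442.0, 59.1, 28.9]
tcp_rot: [0.0, 0.0, 1.0, 0.0]
force: [-4.3, -0.9, 17.4]
width: 0.3
grasp_force: 8.7
```

Green is at its stop. I'll lift and go over to blue.

Request:
{"name": "carry_out", "arguments": {
  "plan": [
    [0,[0,0,0.005],[0,0,0]],
    [0,[0,0,0.035],[0,0,0]],
    [0,[0.002,-0.02,0.035],[0,0,0]],
    [0,[0.004,-0.045,0.035],[0,0,0]],
    [0,[0.005,-0.059,0.035],[0,0,0]],
    [0,[0.005,-0.059,0.035],[0,0,0]],
    [0,[0.005,-0.059,0.035],[0,0,0]]
  ]
}}

```text
clock: 4.62
ee_pos: [447.0, 0.9, 63.2]
tcp_rot: [-0.0, -0.0, 1.0, 0.0]
force: [-0.7, -0.2, -0.1]
width: -0.2
grasp_force: 0.0
```

```bash
python3 - <<'E'
from h import *
from scipy.spatial.transform import Rotation as R
st=arm.get_state();s=viewer.snapshot("wrist");save(s,"w1")
q=st["tcp_rot"];T=np.eye(4);T[:3,:3]=R.from_quat([q[1],q[2],q[3],q[0]]).as_matrix();T[:3,3]=st["ee_pos"]
T=T@np.array(s["hand_eye"])
print(st["ee_pos"],st["force"])
for b in blobs(s,150): print(b[0],b[1],b[2].round(1),plane(s,b[2],34,T).round(1))
E
```

```text
[447.04522236   0.90994235  63.18219205] [-0.67088028 -0.18478417 -0.11366381]
green [363, 224, 19, 42, 521] [371.5 243.6] [442.2  48.1  34. ]
green [392, 224, 19, 46, 497] [400.1 245.4] [443.3  64.4  34. ]
blue [259, 226, 54, 41, 1492] [285.4 245.5] [443.4  -0.6  34. ]
orange [156, 233, 56, 54, 2311] [184.1 259.5] [451.9 -58.8  34. ]
```

View pics/w1.png

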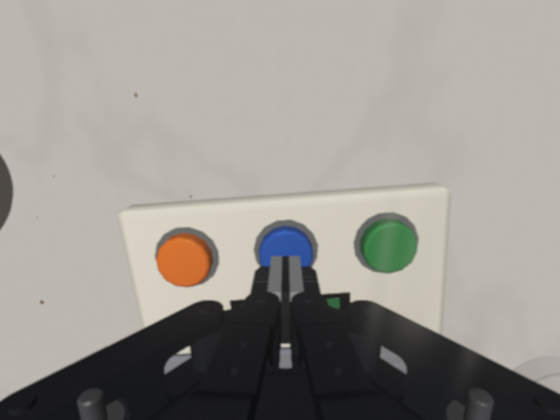

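The green key is back up and the fingertips are over blue at pixel (285, 250). Next I'll press blue.

Request:
{"name": "carry_out", "arguments": {
  "plan": [
    [0,[0,0,-0.012],[0,0,0]],
    [0,[0,0,-0.022],[0,0,0]],
    [0,[0,0,-0.027],[0,0,0]],
    [0,[0,0,-0.03],[0,0,0]],
    [0,[0,0,-0.032],[0,0,0]],
    [0,[0,0,-0.0335],[0,0,0]],
    [0,[0,0,-0.0345],[0,0,0]],
    [0,[0,0,-0.0345],[0,0,0]]
  ]
}}

```text
clock: 5.68
ee_pos: [446.6, 0.1, 29.0]
tcp_rot: [-0.0, -0.0, 1.0, 0.0]
force: [-4.3, 0.1, 8.2]
width: -0.2
grasp_force: 4.1
```

Request:
{"name": "carry_out", "arguments": {
  "plan": [
    [0,[0,0,0.005],[0,0,0]],
    [0,[0,0,0.04],[0,0,0]],
    [0,[0,0,0.09],[0,0,0]],
    [0,[-0.03,0,0.13],[0,0,0]],
    [0,[-0.03,0,0.15],[0,0,0]],
    [0,[-0.03,0,0.15],[0,0,0]],
    [0,[-0.03,0,0.15],[0,0,0]]
  ]
}}

```text
clock: 6.55
ee_pos: [417.2, 0.1, 178.4]
tcp_rot: [0.0, -0.0, 1.0, -0.0]
force: [-0.1, 0.2, 0.6]
width: -0.0
grasp_force: 0.0
```

```bash
python3 - <<'E'
from h import *
s=viewer.snapshot("wrist");save(s,"w2");print(arm.get_state()["force"],arm.get_state()["clock"])
E
```

```text
[-0.1097173  -0.23852976 -0.02983059] 6.6
```

View pics/w2.png

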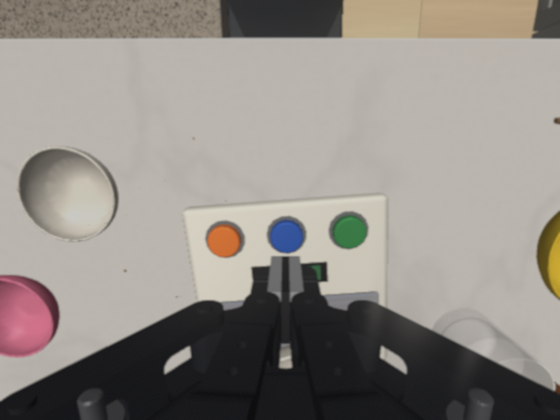

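All three keys are up (orange at pixel (224, 241), blue at (287, 236), green at (350, 231)). The arm is clear of everything.

```bash
python3 -c "
from rig import arm
print(arm.finish_job())"
```

```text
the job is handed in; nothing more can be done
None
```

I pressed the green key to its stop and let it come back up, then did the same with blue (peak readings about 17 N and 8 N), never touching orange or the bowl; the job is handed in at about 6.6 s with the arm clear, and no verdict was returned.

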